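# Wedge a shaker deck off its rests

### The job

A colleague wants to swap the rubber rest pads under the lip of the yellow shaker's hinged deck. Unlock the deck by turning the white lock knob clockwise until it clicks over and its red latch arm stays clear of the deck's tab; then grip the orange leveling wedge by its upright grip and push it, flat on the bench, nose first in under the middle of the lip until the lip just lifts off both pads, a gap of about 4 mm and not much more. Finish still gripping the wedge in place with the lip carried by the wedge alone, and leave the trays, bottles, beaker and tube rack undisturbed (the tray on the deck just rides along).

Things in the scene. Friction and masses are not known exactly. Their poses are not given: they have to be found in the camera images.
- rocker: Yellow shaker, fixed. Origin on the bench exactly below the middle of the lip; +x level in under the deck (the way to push the wedge). Posts with rubber pads (24 mm high, x -12 to 12 mm) at y = -80 and +80 mm; between them an open throat, y -72 to 72 mm, over bare bench to x = +105 mm, where a housing begins (75 mm high from x = 210 to 270). Knob pedestal at x 60, y 145 mm.
- lip (a point): Lowest point, at mid-length, of the deck's lip: a steel tube 12 mm thick, 200 mm long along the shaker's y. 24 mm above the bench at rest on the pads; the gap is its height less 24 mm. It bears down with about 4 to 8 N. While locked it has only 1.5 mm of play (3 mm if forced).
- deck: Hinged aluminium deck 196 x 180 x 8 mm, top 44 mm above the bench. Its hinge is 200 mm behind the lip, 40 mm above the bench. Origin at the underside of the lip's middle; axes parallel to the shaker's at rest.
- lock_knob (a joint): Lock knob angle, rad: 0 locked, 1.3 unlocked (hard stop); grows clockwise seen from above. A spring detent resists with up to about 0.12 N m until 0.65, then snaps it over to 1.25 to 1.3, where it stays.
- knob_grip (a point): On the knob's upright axis, 81 mm above the bench, where to grip: a white bar 14 mm thick (point's x), 42 mm long (point's y), 58 to 95 mm high, on a black disc 42 mm across. The point turns with the knob; at 0 its axes are parallel to the shaker's and the red latch arm (49 mm along -y, 50 to 55 mm high) lies over a tab on the deck's edge.
- wedge: Loose orange wedge, 155 x 44 mm, 0.2 kg. Origin on its underside, +x to the nose. Nose at x = 70 mm, 3.5 mm high; the ramp rises 0.3 mm per mm to 32 mm at x = -25, then a flat heel to x = -85. Pushed straight in, it first touches the resting lip when the lip is over wedge x = 2.5 mm; each further mm lifts it 0.3 mm.
- wedge_grip (a point): Centre of the wedge's upright grip, 60 mm above its underside at wedge x = -62 mm, y = 0: an orange block 14 mm thick (y), 32 mm long (x), from the heel (32 mm) up to 81 mm. Axes parallel to the wedge's.
- deck_tray: Clear tray with a white sheet, 90 x 100 x 26 mm, loose on the deck; origin at the centre of its underside. Leave it there.
- tray_a: Clear tray with a white sheet, 120 x 90 x 30 mm, on the bench; leave alone.
- tray_b: Another such tray; leave alone.
- bottle_amber: Amber bottle with orange cap, 68 mm in diameter, 150 mm tall; leave alone.
- bottle_clear: Clear bottle with green cap, 72 mm in diameter, 160 mm tall; leave alone.
- beaker: Translucent beaker, 80 mm in diameter, 100 mm tall; leave alone.
- tube_rack: Blue tube rack, 140 x 62 x 56 mm; leave alone.
Not all that is in view belongs to the job. There is more than one size of the wedge; the one meant has the size given above.

How it is judged (in metres and radians):
On the way:
1. the lock knob is clicked over to unlocked (value of joint lock_knob above 1.1 rad), for 0.2 s.
At the end, for the whole second after the job is handed in: Knob past 1.1 rad; lip 1.2 to 7 mm above its pads, at rest, borne by the wedge (over 1 N), not touched by the robot; wedge flat on the bench (0.06 rad, 4 mm), within 50 mm of mid-throat, still gripped (over 2 N); nothing else moved 25 mm or tipped (value of joint lock_knob above 1.1 rad and height (world z) of lip between 0.0252 and 0.031 m and contact force between wedge and deck above 1 N and contact force between the fingers and wedge above 2 N and contact force between each of the arm, the fingers and deck below 0.5 N and y of wedge in the frame of rocker between -0.05 and 0.05 m and angle between wedge's own z axis and vertical below 0.06 rad and height (world z) of wedge below 0.004 m and linear speed of wedge below 0.01 m/s and angular speed of deck below 0.03 rad/s); the arm keeps its last pose, push and grip.
It fails at once if the lip is levered up more than 3.5 mm while the knob is still locked (height (world z) of lip above 0.0275 m and value of joint lock_knob below 0.6 rad).
It fails at once if the lip is lifted more than 12 mm (height (world z) of lip above 0.036 m).
It fails at once if a tray, bottle, the beaker or the rack is moved more than 25 mm or tipped (distance of any of deck_tray, tray_a, tray_b, bottle_amber, bottle_clear, beaker, tube_rack from where it was at the start of the episode above 0.025 m or angle between any of deck_tray, tray_a, tray_b, bottle_amber, bottle_clear, beaker, tube_rack's own z axis and vertical above 0.25 rad).
It also fails if it takes over 58 s, if anything falls off the work surface, if the arm or the gripper's body presses on something with over 40 N, if the wrist force passes 120 N, or if a joint passes its speed limit or range.

### The arm

A 6-joint arm with a two-finger parallel gripper is mounted at the origin on the work surface. World frame = base frame: x ahead of the robot, y to its left, z up, the work surface at z = 0. Lengths are in mm, angles in rad, forces in N, time in s.
With the tool pointing down it reaches from about 350 to 1000 mm from the base axis. Payload 7.1 kg.
Tool frame: the origin (TCP) lies midway between the tips of the shut fingers; the grasp point (between the pads) lies 19 mm behind it; z points along the fingers, y is the line along which they close (so a half turn about z gives the same grasp; the last joint's range is limited). The gripper opens to 85 mm and grips with 20 to 120 N. Pads are 22 mm wide; open, the fingers measure 114 mm over their backs; the gripper's body (76 mm by 85 mm) begins 54 mm behind the grasp point. The pads swing forward as they close: fully open they stand 13 mm farther back than shut.
Start: joints at [-1.221, 0.423, 1.63, -0, 1.089, -0.019], TCP at [225.327, -582.952, 231.319] pointing down, gripper open.
Joint ranges: [-3, 3], [-0.9, 2.11], [0.09, 2.58], [-1.31, 4.45], [0.11, 2.69], [-2.54, 2.54]. Speed limits (rad/s): [2.39, 2.39, 3.01, 3.14, 3.14, 3.14].

### API

Orientations are given as a 3x3 rotation matrix whose columns are the frame's x, y, z axes.
In Python, from bench import * gives the robot as it stands. The module is installed in compiled form; this text tells all that it offers.
- The arm moves only by the shell command python3 -m crank 'ROWS' [FORCE]. ROWS is JSON, a list of rows, each a list of 3 entries, a list of its own where there are three numbers: the shift along the world's x, y, z each as a share of 200 mm, from -1 to 1, then the turn, a rotation vector about the world's x, y, z each as a share of 180 degrees, from -1 to 1, then the finger opening in mm, from 0 to 85.4. In form: [[[tx, ty, tz], [ax, ay, az], hand], ...]. A call has 1 to 8 rows; each row is the pose to reach, as a shift and turn from the pose commanded when the call began, turning the shorter way round; what a row does not reach only later rows make up. A row lasts 1/12 s, in which the tool goes at most 41.7 mm and 7.16 degrees, less where a joint would pass 70% of its speed; a pose out of reach is approached as far as the arm can. A call with a number of a shift or a turn outside -1 to 1 is refused whole. A call with a gripper value outside its range is refused whole. The fingers move at their own pace and stop on an object; FORCE is the grip in N (left out, the last holds). Time passes only in rows, so rows that repeat a pose let the fingers close. It gives the time, the measured TCP pose, the force, the opening and the grip force at its end, in the units of the state.
- read_state(): the state, without advancing time (a new reading comes with each control period).
- capture(name): name is "side" or "top"; returns a dict with "img" (480x640x3 uint8, red, green, blue), "fx", "fy", "cx", "cy" (pixels), "D" ([k1, k2, p1, p2, k3] as OpenCV has them; the pictures are not rectified), "eye" and "orientation" of the camera in the world. Camera axes: x right, y down, z forward; pixel columns grow to the right and rows downward; lengths in mm; the calibration is good to about 2 mm. A picture is of the moment at which its call begins. There is no depth.
- hand_in(): hands the job in; it is judged then, once.
Trained networks look in a picture, given as the dict that the camera call returned (one of the last four; its "shot" number tells which), for a name from the list of things; names that differ only in an ending like _2 or _b are one class to them, and where a whole thing is asked for, a point or a joint stands for the part that bears it (a point fixed in the world has none). Each returns a list of dicts, best first, with "p" (0 to 1); they miss things now and then, are a little off and sometimes report something else, mostly with a low value. They report only what shows in the picture. A call takes as long as a camera call. They do not tell look-alikes from the thing itself.
- find_in(picture, target): "uv" ([column, row] in pixels, amid what is visible of it).
The state is a dict: "clock": time; "q": joint angles; "joint_vel": joint speeds; "effort": joint torques, N m; "tcp_pos": TCP position; "eef_rot": TCP orientation; "wrist_force": force on the tool from outside, world axes, zero at the start; "torque": the same for the moment, N m; "finger_gap": opening from 0.0 (shut) to 1.0 (fully open); "grasp_force": force on a finger pad.
Only numpy, scipy, OpenCV 4.12 (cv2) and the standard library are available. Lean on these libraries where they do the work, as an engineer would, in place of code of your own. Each camera call takes 0.05 s, during which the arm holds its last target. There are 200 camera calls.

## Working session

There is one attempt and no reset: what is moved stays moved. The work goes in short steps, Python scripts to look and compute and a shell command to move; the robot and the scene stay as the last step left them, time stands still between calls to the robot, and variables do not carry over. Pictures are saved under pics/ and viewed, at most 10 in all, crops included, and the job is handed in when it is done.

```bash
mkdir -p pics; cat > h.py <<'E'
from bench import *
import numpy as np, cv2
def K(c): return np.array([[c["fx"],0,c["cx"]],[0,c["fy"],c["cy"]],[0,0,1.]])
def px2w(c,uv,z):
    n=cv2.undistortPoints(np.array([[uv]],float),K(c),np.array(c["D"],float))[0,0]
    d=np.array(c["orientation"])@np.array([n[0],n[1],1]); e=np.array(c["eye"])
    return e+d*(z-e[2])/d[2]
def w2px(c,P):
    R=np.array(c["orientation"]).T; t=-R@np.array(c["eye"])
    return cv2.projectPoints(np.array(P,float).reshape(-1,1,3),cv2.Rodrigues(R)[0],t,K(c),np.array(c["D"],float))[0][:,0]
def save(n,img): cv2.imwrite("pics/"+n,cv2.cvtColor(img,cv2.COLOR_RGB2BGR))
E
python3 - <<'E'
from h import *
for n in("top","side"):
    c=capture(n); save(n+"1.png",c["img"]); print(n,np.round(c["eye"]),np.round(c["orientation"],2).tolist())
    for t,z in(("wedge",16),("wedge_grip",60),("lock_knob",81),("rocker",40),("deck",44),("deck_tray",50)):
        print(t,[(np.round(r["uv"]).tolist(),round(r["p"],2),np.round(px2w(c,r["uv"],z)[:2]).tolist()) for r in find_in(c,t)[:4]])
E
```

```text
top [ 323.   29. 1704.] [[0.01, -0.99, 0.15], [-1.0, -0.02, -0.01], [0.02, -0.15, -0.99]]
wedge [([229.0, 326.0], 0.93, [336.0, 251.0]), ([216.0, 250.0], 0.63, [541.0, 296.0]), ([166.0, 292.0], 0.56, [424.0, 428.0]), ([367.0, 257.0], 0.52, [528.0, -119.0])]
wedge_grip [([215.0, 252.0], 0.88, [531.0, 290.0]), ([162.0, 290.0], 0.57, [426.0, 428.0]), ([228.0, 323.0], 0.55, [342.0, 249.0])]
lock_knob [([360.0, 205.0], 0.62, [659.0, -94.0])]
rocker [([390.0, 258.0], 0.59, [525.0, -180.0])]
deck [([349.0, 262.0], 0.56, [510.0, -66.0])]
deck_tray [([366.0, 258.0], 0.65, [521.0, -114.0])]
side [-105.  762.  801.] [[-0.74, -0.4, 0.55], [-0.68, 0.43, -0.6], [0.0, -0.81, -0.59]]
wedge [([239.0, 382.0], 0.84, [427.0, 428.0]), ([330.0, 351.0], 0.69, [348.0, 248.0]), ([246.0, 321.0], 0.61, [545.0, 311.0])]
wedge_grip [([246.0, 318.0], 0.67, [514.0, 331.0]), ([329.0, 344.0], 0.6, [337.0, 266.0]), ([394.0, 237.0], 0.18, [457.0, -122.0])]
lock_knob [([325.0, 210.0], 0.52, [656.0, -73.0])]
rocker [([395.0, 237.0], 0.8, [472.0, -147.0])]
deck [([369.0, 242.0], 0.72, [505.0, -79.0])]
deck_tray [([375.0, 225.0], 0.83, [536.0, -144.0])]
```

View pics/top1.png

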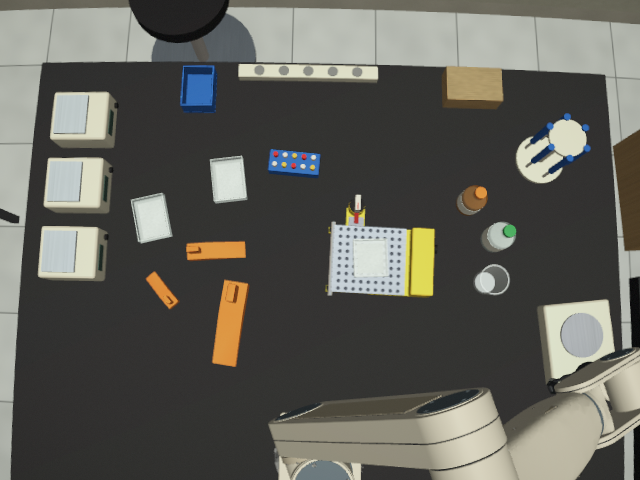

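View pics/side1.png

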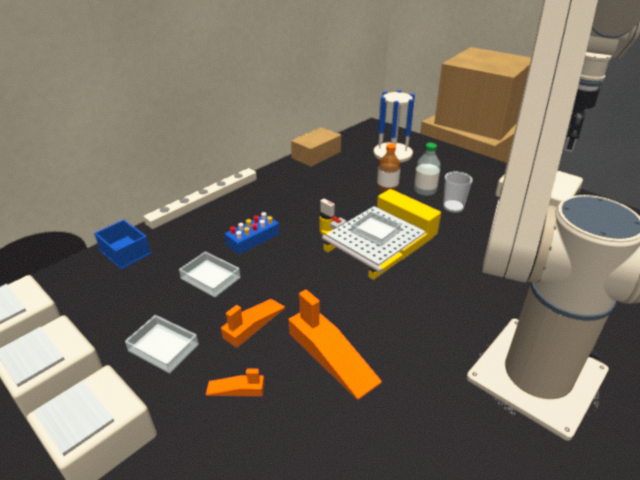

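The wedges are at top-image pixels (216,250), (229,326) and (162,290). At about 2.65 mm/px they measure roughly 156, 225 and 100 mm, so the (216,250) one fits 155 x 44. I'll confirm it in an enlarged crop.

```bash
python3 - <<'E'
from h import *
c=capture("top"); im=c["img"]
save("crop1.png",cv2.resize(im[185:305,175:375],None,fx=4,fy=4,interpolation=cv2.INTER_CUBIC))
h=cv2.cvtColor(im,cv2.COLOR_RGB2HSV)
m=((h[...,0]>5)&(h[...,0]<18)&(h[...,1]>180)&(h[...,2]>90)).astype(np.uint8)
n,l,s,ce=cv2.connectedComponentsWithStats(m)
for i in range(1,n):
    if s[i,4]>150:
        pts=np.argwhere(l==i)[:,::-1].astype(float)
        r=cv2.minAreaRect(pts.astype(np.float32)); b=cv2.boxPoints(r)
        w=np.array([px2w(c,p,20)[:2] for p in b]); print(s[i],np.round(r[0],1),np.round(w).tolist(),[round(float(np.linalg.norm(w[j]-w[j-1]))) for j in(1,2)])
E
```

```text
[147 272  32  37 398] [161.9 290.1] [[457.0, 486.0], [478.0, 462.0], [399.0, 390.0], [378.0, 414.0]] [33, 107]
[225 285  24  81 258] [237.7 324.8] [[234.0, 260.0], [450.0, 224.0], [445.0, 196.0], [229.0, 233.0]] [219, 28]
```

View pics/crop1.png

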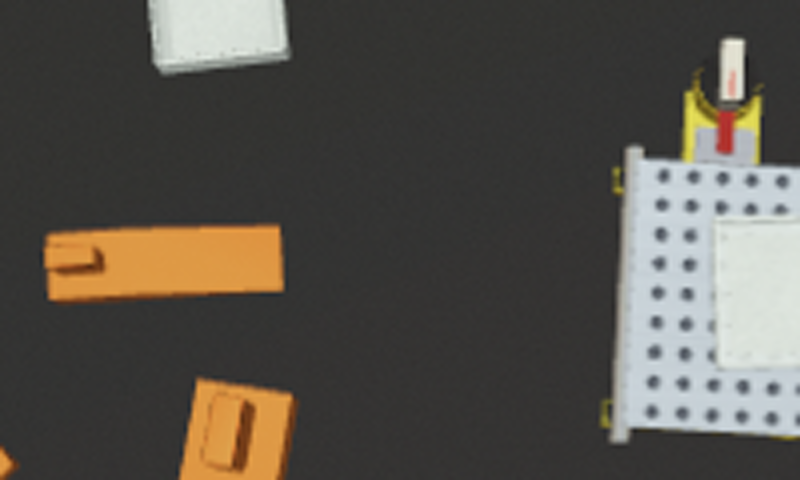

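The crop shows the medium wedge: nose at crop (282,257), heel at (47,266), grip near the heel. Its nose points at the shaker. The lip tube runs (634,147) to (620,440), the knob bar is at (733,70), and the red latch lies over the tab.

```bash
python3 - <<'E'
from h import *
c=capture("top")
f=lambda u,v,z: px2w(c,(u/4+175-.375,v/4+185-.375),z)[:2]
nose=f(282.5,257.5,2); heel=f(47.5,266.5,32)
d=nose-heel; print("wedge nose",nose,"heel",heel,"len",np.linalg.norm(d),"yaw",np.arctan2(d[1],d[0]))
d/=np.linalg.norm(d); o=(nose-70*d+heel+85*d)/2; g=o-62*d; print("wedge origin",o,"grip",g)
a=f(634,147,36); b=f(620,440,36); y=(a-b); L=np.linalg.norm(y); y/=L; x=np.array([y[1],-y[0]])
m=(a+b)/2; print("lip mid",m,"len",L,"x",x,"yaw",np.arctan2(x[1],x[0]))
k=m+60*x+145*y; print("knob pred",k,"obs",f(733,70,95))
print("expected width check", f(281,225,2)-f(284,290,2))
s=capture("side")
def dr(c,P,im,col):
    for p in w2px(c,P): cv2.circle(im,tuple(int(round(v*2)) for v in p),3,col,1)
for cc,n in((s,"side"),):
    im=cv2.resize(cc["img"],None,fx=2,fy=2,interpolation=cv2.INTER_CUBIC)
    p=np.array([-d[1],d[0]])
    dr(cc,[[*(o+X*d+Y*p),Z] for X,Y,Z in((70,22,0),(70,-22,0),(-85,22,0),(-85,22,32),(-85,-22,32),(-62-16,7,81),(-62+16,7,81),(-62-16,-7,81),(-62+16,-7,81))],im,(0,255,0))
    dr(cc,[[*(m+X*x+Y*y),Z] for X,Y,Z in((0,100,36),(0,-100,36),(60,166,95),(60,124,95),(60,145,95))],im,(0,0,255))
    save("side2.png",im[380:720,400:940])
E
```

```text
wedge nose [546.80519801 216.36193716] heel [533.80770073 372.76593435] len 156.94312750473563 yaw -1.48788475908604
wedge origin [540.92757392 287.08969972] grip [535.7929443 348.8767176]
lip mid [522.7392215  -20.24318683] len 199.08263838351408 x [-0.03458662 -0.9994017 ] yaw -1.6053898442498777
knob pred [665.57727149 -85.2223487 ] obs [664.41152773 -86.55293833]
expected width check [45.10106564  3.56619009]
```

View pics/side2.png

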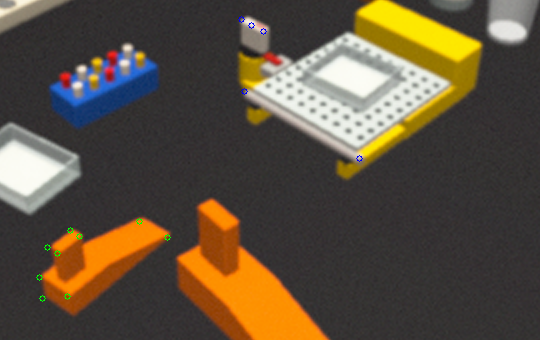

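```bash
python3 - <<'E'
from h import *
s=read_state(); R=np.array(s["eef_rot"]); print(np.round(R,3).tolist(),s["tcp_pos"],s["clock"],s["q"])
yd=np.arctan2(R[1,1],R[0,1]); 
for n,yaw in(("knob",-1.6054),("wedgegrip",-1.488+np.pi/2),("insert",-1.6054+np.pi/2)):
    e=(yaw-yd+np.pi/2)%np.pi-np.pi/2; print(n,"dyaw deg",np.degrees(e),"share",e/np.pi)
print((np.array([665,-86,62])-s["tcp_pos"])/200)
E
```

```text
[[0.933, 0.361, 0.0], [0.361, -0.933, -0.0], [0.0, 0.0, -1.0]] [ 225.34122955 -582.92520487  231.3627421 ] 0.85 [-1.22097119e+00  4.23001656e-01  1.62994514e+00  1.83394791e-05
  1.08860241e+00 -1.90011572e-02]
knob dyaw deg -23.11434721185503 share -0.12841304006586127
wedgegrip dyaw deg 73.61217730298084 share 0.4089565405721158
insert dyaw deg 66.88565278814498 share 0.3715869599341388
[ 2.19829385  2.48462602 -0.84681371]
```

```bash
python3 -m crank '[[[1,1,0.1],[0,0,0.31],60],[[1,1,0.1],[0,0,0.31],60],[[1,1,0.1],[0,0,0.31],60],[[1,1,0.1],[0,0,0.31],60],[[1,1,0.1],[0,0,0.31],60],[[1,1,0.1],[0,0,0.31],60],[[1,1,0.1],[0,0,0.31],60],[[1,1,0.1],[0,0,0.31],60]]' 40; python3 -m crank '[[[1,1,0],[0,0,0.31],60],[[1,1,0],[0,0,0.31],60],[[1,1,0],[0,0,0.31],60],[[1,1,0],[0,0,0.31],60],[[1,1,0],[0,0,0.31],60],[[1,1,0],[0,0,0.31],60],[[1,1,0],[0,0,0.31],60],[[1,1,0],[0,0,0.31],60]]'; python3 - <<'E'
from h import *
s=read_state(); R=np.array(s["eef_rot"]); p=s["tcp_pos"]; print(s["clock"],p,np.degrees(np.arctan2(R[1,1],R[0,1])),s["q"]); print((np.array([665,-86,62])-p)/200,(1.536-np.arctan2(R[1,1],R[0,1]))/np.pi)
E
```

```text
clock: 1.52
tcp_pos: [429.2, -379.2, 252.1]
eef_rot: [[0.216, 0.976, 0.002], [0.976, -0.216, 0.0], [0.001, 0.002, -1.0]]
wrist_force: [-0.4, -1.3, 0.3]
finger_gap: 0.698
grasp_force: 0.0
clock: 2.18
tcp_pos: [629.3, -178.4, 251.4]
eef_rot: [[-0.686, 0.727, 0.003], [0.727, 0.686, 0.001], [-0.001, 0.003, -1.0]]
wrist_force: [0.1, 0.2, 0.3]
finger_gap: 0.703
grasp_force: 0.0
2.1833 [ 629.31379617 -178.39122102  251.36767653] 43.34481287262939 [-0.2951895   0.44452533  1.54607898  0.00184056  1.14887802 -1.0524499 ]
[ 0.17843102  0.46195611 -0.94683838] 0.24811946921925035
```

```bash
python3 -m crank '[[[0.2,0.48,-0.3],[0,0,0.25],60],[[0.2,0.48,-0.5],[0,0,0.25],60],[[0.2,0.48,-0.5],[0,0,0.25],60],[[0.2,0.48,-0.5],[0,0,0.25],60],[[0.2,0.48,-0.5],[0,0,0.25],60],[[0.2,0.48,-0.5],[0,0,0.25],60],[[0.2,0.48,-0.5],[0,0,0.25],60],[[0.2,0.48,-0.5],[0,0,0.25],60]]'; python3 - <<'E'
from h import *
s=read_state(); p=s["tcp_pos"]; R=np.array(s["eef_rot"]);print(p,np.arctan2(R[1,1],R[0,1]))
c=capture("side"); im=cv2.resize(c["img"][120:300,260:460],None,fx=4,fy=4,interpolation=cv2.INTER_CUBIC)[:600]
for q,col in((p,(0,255,0)),([665,-86,95],(0,0,255))):
    u=w2px(c,[q])[0]; cv2.circle(im,(int((u[0]-260)*4),int((u[1]-120)*4)),4,col,1)
save("s3.png",im)
E
```

```text
clock: 2.85
tcp_pos: [665.3, -86.7, 151.0]
eef_rot: [[-0.999, 0.038, -0.0], [0.038, 0.999, 0.0], [0.0, 0.0, -1.0]]
wrist_force: [-0.3, -1.1, -0.1]
finger_gap: 0.701
grasp_force: 0.0
[665.33835585 -86.69285812 150.99462695] 1.5328150452004388
```

View pics/s3.png

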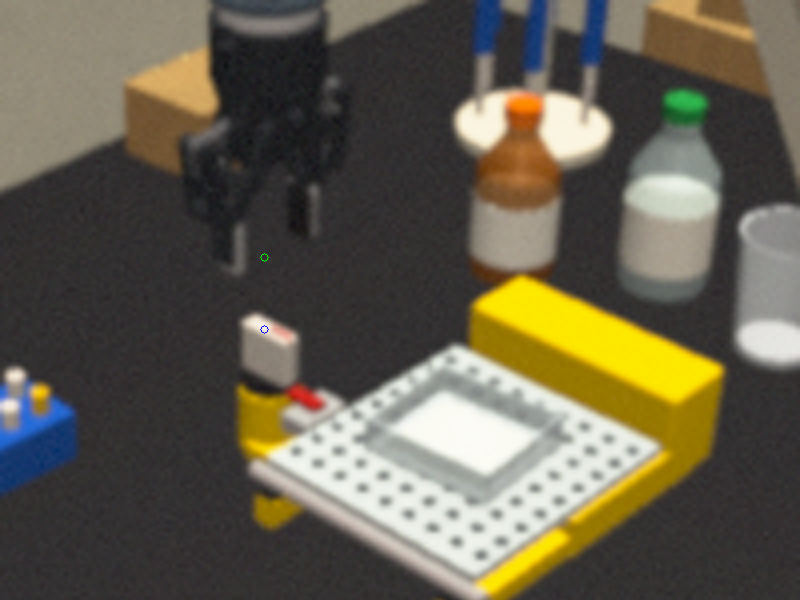

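The side view shows the tool above the knob bar, whose top is at about (268,328) against a predicted (264,329). That is close enough, so I'll descend and grip.

```bash
python3 -m crank '[[[0,0,-0.2],[0,0,0],60],[[0,0,-0.4],[0,0,0],60],[[0,0,-0.445],[0,0,0],60],[[0,0,-0.445],[0,0,0],40],[[0,0,-0.445],[0,0,0],5],[[0,0,-0.445],[0,0,0],5],[[0,0,-0.445],[0,0,0],5],[[0,0,-0.445],[0,0,0],5]]' 60;  python3 -m crank '[[[0,0,0],[0,0,0],5],[[0,0,0],[0,0,0],5],[[0,0,0],[0,0,0],5]]'
```

```text
clock: 3.57
tcp_pos: [667.1, -88.9, 65.2]
eef_rot: [[-0.999, 0.039, 0.004], [0.039, 0.999, -0.003], [-0.004, -0.003, -1.0]]
wrist_force: [-0.8, -8.1, 1.9]
finger_gap: 0.15
grasp_force: 61.0
clock: 3.82
tcp_pos: [667.1, -88.9, 65.2]
eef_rot: [[-0.999, 0.04, 0.004], [0.04, 0.999, -0.003], [-0.005, -0.002, -1.0]]
wrist_force: [-1.5, -8.2, 2.6]
finger_gap: 0.154
grasp_force: 61.0
```

```bash
python3 -m crank '[[[0,-0.012,0],[0,0,-0.03],5],[[0,-0.012,0],[0,0,-0.06],5],[[0,-0.012,0],[0,0,-0.09],5],[[0,-0.012,0],[0,0,-0.12],5],[[0,-0.012,0],[0,0,-0.15],5],[[0,-0.012,0],[0,0,-0.18],5],[[0,-0.012,0],[0,0,-0.21],5],[[0,-0.012,0],[0,0,-0.24],5]]' 60;  python3 -m crank '[[[0,0,0],[0,0,-0.03],5],[[0,0,0],[0,0,-0.06],5],[[0,0,0],[0,0,-0.09],5],[[0,0,0],[0,0,-0.12],5],[[0,0,0],[0,0,-0.15],5],[[0,0,0],[0,0,-0.165],5],[[0,0,0],[0,0,-0.165],5],[[0,0,0],[0,0,-0.165],5]]'; python3 -c "
from bench import *
s=read_state();print(s['torque'],s['q'])"
```

```text
clock: 4.48
tcp_pos: [666.6, -90.5, 65.2]
eef_rot: [[-0.698, 0.716, 0.003], [0.716, 0.698, -0.002], [-0.004, 0.001, -1.0]]
wrist_force: [-2.5, -4.6, 2.8]
finger_gap: 0.152
grasp_force: 61.4
clock: 5.15
tcp_pos: [665.7, -91.2, 65.2]
eef_rot: [[-0.256, 0.967, 0.002], [0.967, 0.256, -0.002], [-0.003, 0.001, -1.0]]
wrist_force: [-5.2, -6.8, 5.5]
finger_gap: 0.151
grasp_force: 61.8
[-1.20632556  0.72619801 -0.02459488] [-0.15288489  0.69272477  1.60288617 -0.00273422  0.84395799 -0.40956865]
```

```bash
python3 -m crank '[[[0,0,0],[0,0,0],60],[[0,0,0],[0,0,0],60],[[0,0,0],[0,0,0],60],[[0,0,0],[0,0,0],60],[[0,0,0.2],[0,0,0],60],[[0,0,0.4],[0,0,0],60],[[0,0.3,0.6],[0,0,0],60],[[0,0.6,0.6],[0,0,0],60]]'; python3 -m crank '[[[-0.2,0.3,0],[0,0,0],60],[[-0.3,0.6,0],[0,0,0],60],[[-0.4,0.8,0],[0,0,0],60],[[-0.5,1,0],[0,0,0],60],[[-0.5,1,0],[0,0,0],60],[[-0.5,1,0],[0,0,0],60],[[-0.5,1,0],[0,0,0],60]]'
python3 - <<'E'
from h import *
s=read_state(); p=s["tcp_pos"]; R=np.array(s["eef_rot"]);print(p,np.arctan2(R[1,1],R[0,1]))
c=capture("top"); d=capture("side")
a=cv2.resize(c["img"][185:305,175:375],None,fx=4,fy=4,interpolation=cv2.INTER_CUBIC)
b=cv2.resize(d["img"][180:360,200:420],None,fx=3.6,fy=3.6,interpolation=cv2.INTER_CUBIC)
save("t4.png",a[:,200:]); save("s4.png",b[:600])
E
```

```text
clock: 5.82
tcp_pos: [668.4, -15.2, 178.9]
eef_rot: [[-0.252, 0.968, 0.008], [0.968, 0.252, -0.001], [-0.003, 0.008, -1.0]]
wrist_force: [1.1, 0.2, -0.1]
finger_gap: 0.706
grasp_force: 0.0
clock: 6.4
tcp_pos: [563.6, 189.8, 173.8]
eef_rot: [[-0.26, 0.966, -0.0], [0.966, 0.26, 0.001], [0.001, -0.0, -1.0]]
wrist_force: [0.1, 0.1, -0.0]
finger_gap: 0.705
grasp_force: 0.0
[563.55177527 189.77262415 173.83919775] 0.26327334028052324
```

View pics/s4.png

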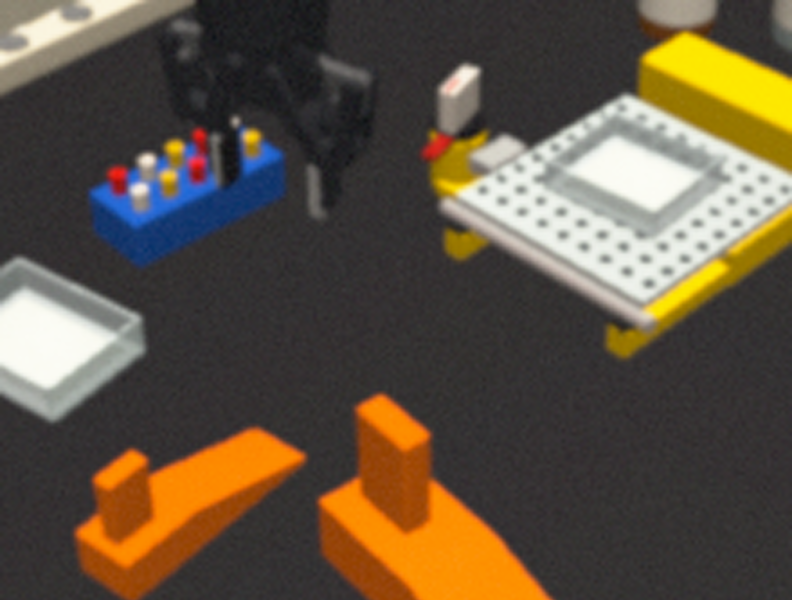

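The latch arm is now turned away from the tab at (497,152), so the deck is unlocked. The wedge grip's top is at s4 (122,468). I'll triangulate it with the top view.

```bash
python3 - <<'E'
from h import *
c=capture("top"); d=capture("side")
A=px2w(c,(69/4+174.6,257/4+184.6),81); B=px2w(d,(122/3.6+199.6,468/3.6+179.6),81); print(A,B)
for cc in(c,d): print([(np.round(r["uv"],1).tolist(),round(r["p"],2),np.round(px2w(cc,r["uv"],60)[:2]).tolist()) for r in find_in(cc,"wedge_grip")[:4]])
s=read_state(); print((np.array([*(A[:2]+B[:2])/2,41])-s["tcp_pos"])/200)
E
```

```text
[534.24689642 348.76718319  81.        ] [535.4247847  344.30575725  81.        ]
[([162.1, 289.6], 0.92, [427.0, 428.0]), ([212.7, 353.4], 0.64, [263.0, 287.0]), ([199.3, 250.9], 0.4, [532.0, 333.0])]
[([247.1, 321.0], 0.78, [506.0, 334.0]), ([240.7, 386.7], 0.67, [386.0, 452.0])]
[-0.15577162  0.80733574 -0.66270792]
```

```bash
python3 -m crank '[[[-0.05,0.25,0],[0,0,-0.03],60],[[-0.1,0.45,0],[0,0,-0.057],60],[[-0.145,0.65,0],[0,0,-0.057],60],[[-0.145,0.785,0],[0,0,-0.057],60],[[-0.145,0.785,-0.2],[0,0,-0.057],60],[[-0.145,0.785,-0.4],[0,0,-0.057],60],[[-0.145,0.785,-0.55],[0,0,-0.057],60],[[-0.145,0.785,-0.65],[0,0,-0.057],60]]'; python3 -m crank '[[[0,0,0],[0,0,0],60],[[0,0,0],[0,0,0],5],[[0,0,0],[0,0,0],5],[[0,0,0],[0,0,0],5],[[0,0,0],[0,0,0],5],[[0,0,0],[0,0,0],5],[[0,0,0],[0,0,0],5],[[0,0,0],[0,0,0],5]]' 60
python3 - <<'E'
from h import *
s=read_state(); p=s["tcp_pos"]; R=np.array(s["eef_rot"]);print(p,np.arctan2(R[1,1],R[0,1]))
d=capture("side")
b=cv2.resize(d["img"][250:370,180:340],None,fx=5,fy=5,interpolation=cv2.INTER_CUBIC)
save("s5.png",b)
E
```

```text
clock: 7.37
tcp_pos: [535.3, 341.5, 40.0]
eef_rot: [[-0.079, 0.997, -0.003], [0.997, 0.079, -0.002], [-0.002, -0.004, -1.0]]
wrist_force: [0.3, -0.1, 0.1]
finger_gap: 0.704
grasp_force: 0.0
clock: 8.03
tcp_pos: [537.3, 343.6, 45.2]
eef_rot: [[-0.08, 0.997, 0.002], [0.997, 0.08, 0.001], [0.001, 0.002, -1.0]]
wrist_force: [-0.4, -2.1, 7.1]
finger_gap: 0.156
grasp_force: 60.7
[537.25071059 343.60578747  45.16835815] 0.07991066115447527
```

View pics/s5.png

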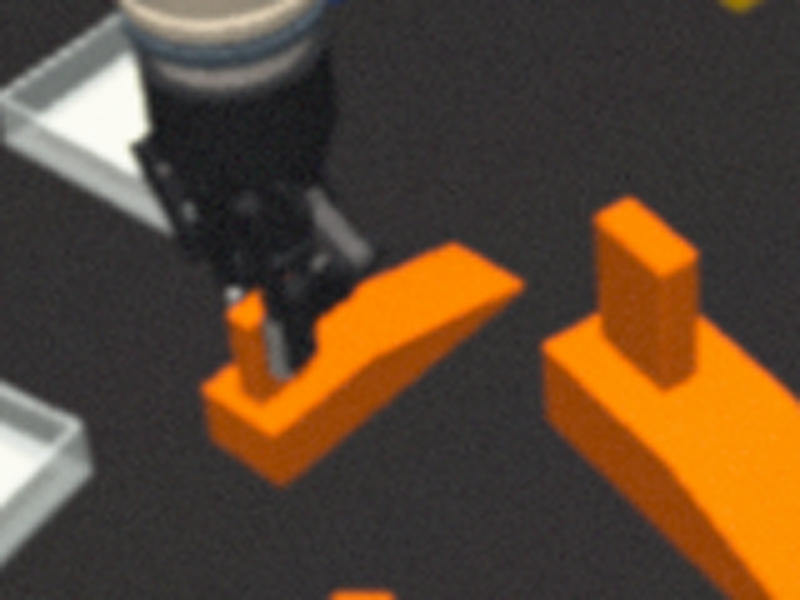

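The pads hold the wedge's upright grip at (255,340), and the wedge is flat. Next I'll slide it towards the throat while turning it in line.

```bash
python3 -m crank '[[[-0.005,-0.1,0.008],[0,0,-0.01],5],[[-0.012,-0.22,0.008],[0,0,-0.02],5],[[-0.02,-0.34,0.008],[0,0,-0.03],5],[[-0.03,-0.46,0.008],[0,0,-0.0365],5],[[-0.035,-0.58,0.008],[0,0,-0.0365],5],[[-0.04,-0.7,0.008],[0,0,-0.0365],5],[[-0.045,-0.82,0.008],[0,0,-0.0365],5],[[-0.05,-0.94,0.008],[0,0,-0.0365],5]]'; python3 -m crank '[[[0,-0.08,0],[0,0,0],5],[[0,-0.16,0],[0,0,0],5],[[0,-0.2,0],[0,0,0],5],[[0,-0.2,0],[0,0,0],5]]'
python3 - <<'E'
from h import *
s=read_state(); p=s["tcp_pos"]; R=np.array(s["eef_rot"]);print(p,np.arctan2(R[1,1],R[0,1]))
d=capture("side");c=capture("top")
b=cv2.resize(d["img"][190:310,250:410],None,fx=5,fy=5,interpolation=cv2.INTER_CUBIC)
a=cv2.resize(c["img"][210:310,230:350],None,fx=5,fy=5,interpolation=cv2.INTER_CUBIC)
save("s6.png",cv2.resize(np.hstack([b[100:600],a]),None,fx=.57,fy=.57,interpolation=cv2.INTER_AREA))
E
```

```text
clock: 8.75
tcp_pos: [526.1, 154.2, 45.4]
eef_rot: [[0.035, 0.999, 0.0], [0.999, -0.035, 0.0], [0.0, 0.0, -1.0]]
wrist_force: [0.0, 0.3, -2.6]
finger_gap: 0.15
grasp_force: 59.1
clock: 9.08
tcp_pos: [526.2, 113.9, 45.3]
eef_rot: [[0.037, 0.999, -0.0], [0.999, -0.037, -0.0], [-0.0, -0.0, -1.0]]
wrist_force: [-0.5, -0.1, -2.9]
finger_gap: 0.153
grasp_force: 59.3
[526.21517519 113.90334491  45.27700622] -0.036766428955696186
```

View pics/s6.png

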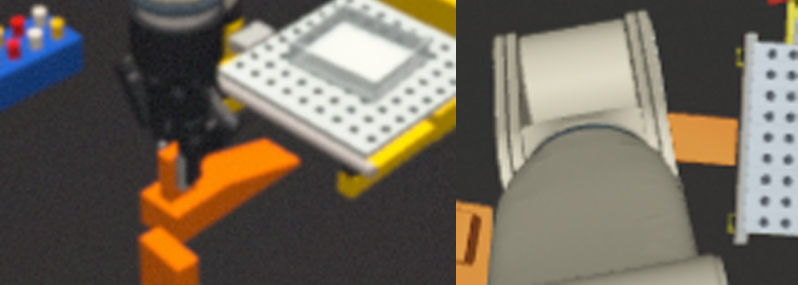

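The nose is at s6 (736,141), just before the lip at (746,140) and centred between the pads at (740,57) and (733,223). The negative z force means the wedge is hanging slightly, so I'll press it back down.

```bash
python3 -m crank '[[[0,0,-0.004],[0,0,0],5],[[0,0,-0.008],[0,0,0],5],[[0,0,-0.008],[0,0,0],5]]'
python3 - <<'E'
from h import *
c=capture("top"); im=c["img"]; s=read_state()
h=cv2.cvtColor(im,cv2.COLOR_RGB2HSV); m=(h[...,0]>5)&(h[...,0]<18)&(h[...,1]>150)&(h[...,2]>80)
# sub-window of the wedge ahead of the arm
w=m[240:280,312:332]; r=np.argwhere(w); 
u1=np.mean([312+np.where(row)[0].max() for row in w if row.sum()>3])+.5; vs=r[:,0]+240
print("nose col",u1,"rows",vs.min(),vs.max())
for v in(vs.min()-.5,(vs.min()+vs.max())/2,vs.max()+.5): print(px2w(c,(u1,v),2))
print(s["tcp_pos"],s["wrist_force"])
E
```

```text
clock: 9.43
tcp_pos: [526.6, 115.8, 45.2]
eef_rot: [[0.034, 0.999, 0.001], [0.999, -0.034, -0.0], [-0.0, 0.001, -1.0]]
wrist_force: [-5.3, -5.3, 18.6]
finger_gap: 0.153
grasp_force: 62.1
nose col 327.22222222222223 rows 250 267
[549.35710091  -9.45576867   2.        ]
[524.40395142  -9.79977656   2.        ]
[499.55112904 -10.14317391   2.        ]
[526.59536525 115.75116064  45.17248786] [-5.62071267 -5.57897122 17.65425908]
```

```bash
python3 -m crank '[[[0,-0.06,0.005],[0,0,0],5],[[0,-0.13,0.005],[0,0,0],5],[[0,-0.2,0.005],[0,0,0],5],[[-0.005,-0.27,0.005],[0,0,0],5],[[-0.008,-0.34,0.005],[0,0,0],5],[[-0.01,-0.34,0.005],[0,0,0],5],[[-0.01,-0.34,0.005],[0,0,0],5]]'; python3 -m crank '[[[0,-0.02,0],[0,0,0],5],[[0,-0.02,0],[0,0,0],5],[[0,-0.02,0],[0,0,0],5],[[0,-0.02,0],[0,0,0],5]]'; python3 -m crank '[[[0,-0.02,0],[0,0,0],5],[[0,-0.02,0],[0,0,0],5],[[0,-0.02,0],[0,0,0],5],[[0,-0.02,0],[0,0,0],5]]'
```

```text
clock: 10.07
tcp_pos: [525.4, 47.0, 45.2]
eef_rot: [[0.035, 0.999, 0.002], [0.999, -0.035, -0.0], [-0.0, 0.002, -1.0]]
wrist_force: [-0.2, -7.1, 7.7]
finger_gap: 0.155
grasp_force: 60.8
clock: 10.4
tcp_pos: [525.4, 44.1, 45.1]
eef_rot: [[0.034, 0.999, 0.002], [0.999, -0.034, -0.0], [0.0, 0.002, -1.0]]
wrist_force: [0.5, -2.2, 6.7]
finger_gap: 0.153
grasp_force: 60.6
clock: 10.73
tcp_pos: [525.4, 40.4, 45.2]
eef_rot: [[0.034, 0.999, 0.002], [0.999, -0.034, 0.0], [0.0, 0.002, -1.0]]
wrist_force: [-0.0, 0.9, 6.6]
finger_gap: 0.157
grasp_force: 60.6
```

```bash
for i in 1 2 3 4; do python3 -m crank '[[[0,-0.01,0],[0,0,0],5],[[0,-0.01,0],[0,0,0],5],[[0,-0.01,0],[0,0,0],5]]' | grep -E "tcp|wrist"; done
```

```text
tcp_pos: [525.3, 38.7, 45.1]
wrist_force: [-0.1, 2.8, 5.5]
tcp_pos: [525.4, 37.6, 45.2]
wrist_force: [-0.8, 9.1, 6.6]
tcp_pos: [525.4, 36.0, 45.1]
wrist_force: [-0.3, 11.1, 6.0]
tcp_pos: [525.3, 34.1, 45.2]
wrist_force: [-0.1, 12.6, 5.4]
```

Contact showed at tool y ≈ 38.3, as predicted. About 9 mm more is needed.

```bash
python3 -m crank '[[[0,-0.01,0],[0,0,0],5],[[0,-0.02,0],[0,0,0],5],[[0,-0.03,0],[0,0,0],5],[[0,-0.04,0],[0,0,0],5],[[0,-0.045,0],[0,0,0],5],[[0,-0.045,0],[0,0,0],5],[[0,-0.045,0],[0,0,0],5],[[0,-0.045,0],[0,0,0],5]]'
python3 - <<'E'
from h import *
d=capture("side"); b=cv2.resize(d["img"][180:290,285:425],None,fx=5.4,fy=5.4,interpolation=cv2.INTER_CUBIC)
for p in [[522.7+99*.9994,-20.2-99*.0346,z] for z in(30,34)]+[[522.7-99*.9994,-20.2+99*.0346,z] for z in(30,34)]:
    u=w2px(d,[p])[0]; cv2.circle(b,(int((u[0]-284.6)*5.4),int((u[1]-179.6)*5.4)),3,(0,0,255) if p[2]==30 else (0,255,0),1)
save("s7.png",b)
E
```

```text
clock: 12.4
tcp_pos: [525.3, 25.1, 45.1]
eef_rot: [[0.034, 0.999, 0.002], [0.999, -0.034, 0.002], [0.002, 0.002, -1.0]]
wrist_force: [-0.5, 14.0, 6.5]
finger_gap: 0.159
grasp_force: 60.7
```

View pics/s7.png

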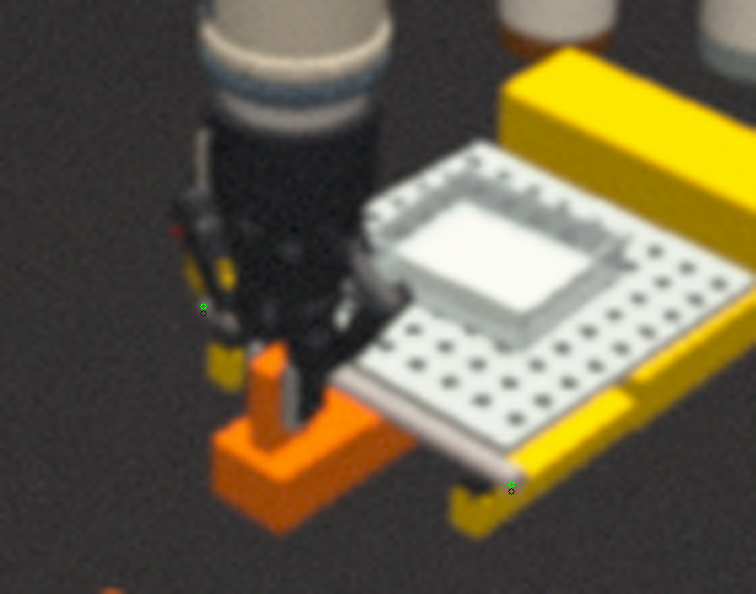

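The lip end at (515,472) sits above its rest line with the wedge under it, and the gripper is clear of it. A quick image-registration check of the lift, then I'll hand in if it agrees.

```bash
python3 - <<'E'
from h import *
a=cv2.cvtColor(cv2.imread("pics/side1.png"),cv2.COLOR_BGR2GRAY).astype(np.float32)
d=capture("side"); b=cv2.cvtColor(d["img"],cv2.COLOR_RGB2GRAY).astype(np.float32)
W=np.s_[252:276,362:386]
M=np.eye(2,3,dtype=np.float32)
cc,M=cv2.findTransformECC(a[W],b[W],M,cv2.MOTION_TRANSLATION,(3,200,1e-5),None,3)
p=[[430,-15,36],[430,-15,40]]; u=w2px(d,p); print("px/4mm lift",u[1]-u[0],"obs",M[:,2],cc)
s=read_state(); print(s["wrist_force"],s["grasp_force"],np.abs(s["joint_vel"]).max())
E
```

```text
px/4mm lift [ 0.10575153 -1.25789031] obs [ 0.33697045 -0.90182245] 0.9776371325317083
[-0.28854397 13.65523495  6.326345  ] 60.65134048461914 0.0013117735984913813
```

```bash
python3 -c "
from bench import *
print(hand_in())"
```

```text
the job is handed in; nothing more can be done
None
```

The job is handed in, with no verdict returned: the knob is clicked over to unlocked and the wedge is still gripped under mid-lip, pushed about 13 mm past first contact (about 4 mm of lift; a rough camera check read about 3 mm).

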